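Snap the lifting hook onto the big test weight

TASK

Take the standing snap hook by its black grip and press it, mouth down, over the eye of the larger cast iron test weight until its sprung gate passes the bar and snaps shut beneath it. Leave the hook clipped on and let go, with the weight still standing on the bench, and do not disturb the brass pressure gauge with the cracked bezel.

Things in the scene. Friction and masses are not known exactly. Their poses are not given: they have to be found in the camera images.
- hook: Steel snap hook, 0.34 kg, standing on two feet, mouth down; 68 mm wide (x), 24 thick (y), 120 tall (z up), origin at the centre of its underside. Black grip block 40 mm (x) by 24 (y) at z 74-120, above a 68 mm wide crown at z 60-74. Below it the throat, x -16 to 16, z 20-60, open along y. Mouth flared: 50 mm wide in x at z 0, 24 at z 14. The gateless hook lying on the bench is not it.
- hook_gate (a joint): Brass sprung gate closing the hook's mouth: a flap 23 mm long (x) at z = 17 mm in the hook's frame, hinged at x = -13 mm. 0 rad = shut, grows as it swings up into the throat (stop at 1.4); the spring shuts it again. The eye's bar, lying along the hook's y axis, must be pressed up past it: about 7 N centred, 16 N if 10 mm off, opening it 1.3 rad.
- eye (a point): Middle of the larger weight's eye bar: rigid 10 mm rod along this frame's y, 50 mm above the weight's flat top, 105 above the bench (z up), between two legs 58 mm apart inside. The weight: loose dark disc, 110 mm diameter, 55 high, 3.6 kg, centred below. Hook fully down: its feet stand on the weight's top, bar 50 mm above its underside, gate shut. The smaller weight (72 mm) is not it.
- gauge: The brass pressure gauge with the cracked bezel, lying face up, loose: 100 mm in diameter, 33 mm high, with a stem reaching 76 mm from the centre along its -x axis; origin at the centre of its underside. To be left alone.
Not all that is in view belongs to the job. What is shaped like the hook but red is not meant.

How it is judged:
On the way:
1. the hook, held by the gripper, has its gate pressed open at the larger weight's eye (value of joint hook_gate above 0.5 rad and contact force between the fingers and hook above 1 N and x of eye in the frame of hook between -0.03 and 0.03 m and z of eye in the frame of hook between 0 and 0.06 m), for 0.02 s.
At the end, for the whole second after the job is handed in: The larger weight's eye bar lies in the hook's throat above the gate (bar middle within 20 mm in x, 35 in y, 20 to 62 up in the hook's frame), the gate is shut (under 0.2 rad), the hook at rest, and the weight stands on the bench (eye height within 10 mm, tilt under 0.1 rad) (value of joint hook_gate below 0.2 rad and x of eye in the frame of hook between -0.02 and 0.02 m and y of eye in the frame of hook between -0.035 and 0.035 m and z of eye in the frame of hook between 0.02 and 0.062 m and linear speed of hook below 0.03 m/s and angle between eye's own z axis and vertical below 0.1 rad and height (world z) of eye between 0.095 and 0.115 m); the robot touches nothing.
It fails at once if the cracked gauge is shifted by more than 20 mm (distance of gauge from where it was at the start of the episode above 0.02 m).
It also fails if it takes over 42 s, if anything falls off the work surface, if the arm or the gripper's body presses on something with over 40 N, if the wrist force passes 120 N, or if a joint passes its speed limit or range.

ROBOT

A 6-joint arm with a two-finger parallel gripper is mounted at the origin on the work surface. World frame = base frame: x ahead of the robot, y to its left, z up, the work surface at z = 0. Lengths are in m, angles in rad, forces in N, time in s.
With the tool pointing down it reaches from about 0.25 to 0.8 m from the base axis. Payload 8.5 kg.
Tool frame: the origin (TCP) lies midway between the tips of the shut fingers; the grasp point (between the pads) lies 19 mm behind it; x points along the fingers, z is the direction in which the jaws open and shut, and the axes are right-handed (so a half turn about x gives the same grasp; the last joint's range is limited). The gripper opens to 85 mm and grips with 20 to 120 N. Pads are 22 mm wide; open, the fingers measure 114 mm over their backs; the gripper's body (76 mm by 85 mm) begins 54 mm behind the grasp point. The pads swing forward as they close: fully open they stand 13 mm farther back than shut.
Start: joints at [1.333, 0.238, -0.013, 1.319, 0, 1.571], TCP at [0.124, 0.51, 0.231] pointing down, gripper open.
Joint ranges: [-2.66, 2.66], [-1.03, 1.9], [-1.14, 1.46], [-1.82, 2.27], [-1.45, 1.34], [-3.14, 3.14]. Speed limits (rad/s): [2.22, 2.22, 2.79, 3.14, 3.14, 3.14].

INTERFACE

Orientations are given as a unit quaternion [w, x, y, z].
In Python, from cell import bot, grab_frame, calibration gives the robot as it stands.
- The arm moves only by the tool servo_tool, never from a script. Its argument "motion" is a list of rows, each a list of 5 numbers: the shift along the world's x, y, z as a fraction of full scale, then the turn about the world's z as a fraction of full scale, then the gripper command: -1 is fully open, 1 is shut, values between are in proportion. In form: [[dx, dy, dz, twist, hand], ...]. A call has 1 to 8 rows; each row is the pose to reach, as a shift and turn from the pose commanded when the call began, turning the shorter way round; what a row does not reach only later rows make up. Full scale, the value 1, is 0.1 m for a shift and 360 degrees for a turn. A row lasts 1/8 s, in which the tool goes at most 62.5 mm and 10.7 degrees, less where a joint would pass 70% of its speed; a pose out of reach is approached as far as the arm can. A call with a number of a shift or a turn outside -1 to 1 is refused whole. A call with a gripper value outside its range is refused whole. The fingers move at their own pace and stop on an object; the grip force is fixed at half the most. Time passes only in rows, so rows that repeat a pose let the fingers close. It gives the time, the measured TCP pose, the force and the opening at its end, in the units of the state.
- bot.state(): the state, without advancing time (a new reading comes with each control period).
- grab_frame(name): name is "side" or "top"; returns (picture, depth): 480x640x3 uint8, red, green, blue; 480x640 float32, m along the optical axis (not along the pixel's ray), 0 where there is no reading.
- calibration(name): a dict with "fx", "fy", "cx", "cy" (pixels), "D" ([k1, k2, p1, p2, k3] as OpenCV has them; the pictures are not rectified), "extrinsics" (4x4, takes a point from world to camera coordinates). Camera axes: x right, y down, z forward; pixel columns grow to the right and rows downward; lengths in m; the calibration is good to about 2 mm. A picture is of the moment at which its call begins. calibration takes no time and is no camera call.
- bot.job_done(): hands the job in, once; it reports no verdict.
The state is a dict: "t": time; "qpos": joint angles; "qvel": joint speeds; "joint_efforts": joint torques, N m; "position": TCP position; "eef_rot": TCP orientation; "ft_force": force on the tool from outside, world axes, zero at the start; "wrist_torque": the same for the moment, N m; "width": opening from 0.0 (shut) to 1.0 (fully open).
Only numpy, scipy, OpenCV 4.12 (cv2) and the standard library are available. Lean on these libraries where they do the work, as an engineer would, in place of code of your own. Each camera call takes 0.05 s, during which the arm holds its last target.

## Working session

There is one attempt and no reset: what is moved stays moved. The work goes in short steps, Python scripts to look and compute and a tool call to move; the robot and the scene stay as the last step left them, time stands still between calls to the robot, and variables do not carry over. Pictures are saved under pics/ and viewed, and the job is handed in when it is done.

Besides the shell and the picture viewer there is one more tool, called after "Request:" as a command line: name --pt "numbers of a row" for each row, then --argument value for the rest. servo_tool: Moves the arm, as the interface text tells. Shift numbers are shares of 0.1 m and turn numbers shares of 360 degrees, none past 1 either way. Its arguments: {"type":"object","properties":{"motion":{"type":"array"}},"required":["motion"]}

```bash
ls; mkdir -p pics
cat > h.py <<'E'
import numpy as np, cv2
from cell import bot, grab_frame, calibration
def cal(n):
    c=calibration(n); K=np.array([[c['fx'],0,c['cx']],[0,c['fy'],c['cy']],[0,0,1.]]); return K,np.array(c['D'],float),np.array(c['extrinsics'])
def grab(n,tag):
    p,d=grab_frame(n); cv2.imwrite(f'pics/{tag}.png',p[:,:,::-1]); np.savez(f'pics/{tag}.npz',p=p,d=d); return p,d
def ray(n,uv):
    K,D,E=cal(n); x=cv2.undistortPoints(np.array(uv,float).reshape(-1,1,2),K,D).reshape(-1,2)
    R,t=E[:3,:3],E[:3,3]; return -R.T@t, np.c_[x,np.ones(len(x))]@R
def onz(n,uv,z):
    o,d=ray(n,uv); return o+d*((z-o[2])/d[:,2])[:,None]
def dep(n,uv,d):
    o,r=ray(n,uv); uv=np.array(uv).astype(int).reshape(-1,2); return o+r*d[uv[:,1],uv[:,0]][:,None]
def proj(n,P):
    K,D,E=cal(n); return cv2.projectPoints(np.array(P,float).reshape(-1,1,3),cv2.Rodrigues(E[:3,:3])[0],E[:3,3],K,D)[0].reshape(-1,2)
E
python3 - <<'E'
from h import *
print(bot.state())
for n in('side','top'):
    grab(n,n+'0'); K,D,E=cal(n); print(n,K[0,0],D,(-E[:3,:3].T@E[:3,3]).round(3),E[:3,:3].round(2).tolist())
E
```

```text
pics
{'t': 0.0, 'qpos': array([ 1.33296549e+00,  2.38805273e-01, -1.42468836e-02,  1.31914823e+00,
       -1.21115299e-05,  1.57077444e+00]), 'qvel': array([ 0.00107825,  0.00144566, -0.00036142,  0.00152485, -0.00080253,
       -0.00060787]), 'joint_efforts': array([ 3.63825238e-04, -5.38775826e+01,  3.46439123e+01,  1.84299838e-02,
        5.00442866e-05, -2.26134563e-05]), 'position': array([0.12359958, 0.50984382, 0.23066761]), 'eef_rot': array([ 0.55539416, -0.4374675 ,  0.55616924,  0.43684699]), 'ft_force': array([ 0.16984323,  1.35276511, -0.18753807]), 'wrist_torque': array([-0.00576212, -0.04907487, -0.05585635]), 'width': 0.9996740944943058}
side 435.47252050242923 [-0.09323353  0.          0.          0.          0.        ] [0.261 0.289 0.596] [[-0.72, -0.7, 0.01], [-0.52, 0.53, -0.67], [0.46, -0.49, -0.74]]
top 513.4758766860197 [0.02957432 0.         0.         0.         0.        ] [ 0.48  -0.046  1.138] [[0.02, -1.0, -0.01], [-0.99, -0.01, -0.11], [0.11, 0.01, -0.99]]
```

View pics/side0.png

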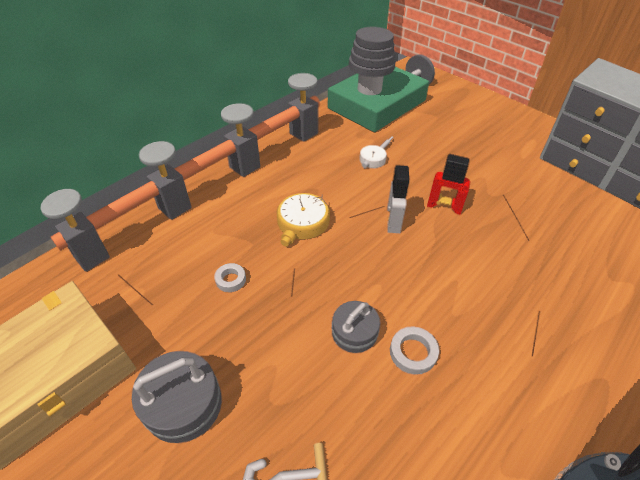

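View pics/top0.png

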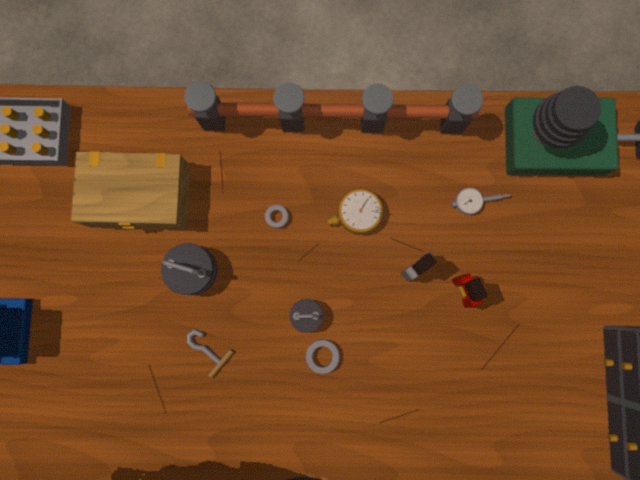

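The hook is at side (398,200) / top (418,266), with the red decoy just to its right. The large weight is at side (176,395) / top (188,268). The gauge is at side (302,215) / top (360,211).

Run:
```python
from h import *
s=np.load('pics/side0.npz')['p'];t=np.load('pics/top0.npz')['p']
a=[s[150:250,360:480],s[340:450,120:230],t[240:315,390:500],t[235:305,150:225]]
a=[cv2.resize(i,(400,300),interpolation=cv2.INTER_NEAREST) for i in a]
cv2.imwrite('pics/z0.png',np.vstack([np.hstack(a[:2]),np.hstack(a[2:])])[:,:,::-1])
```

```text
(no output)
```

View pics/z0.png

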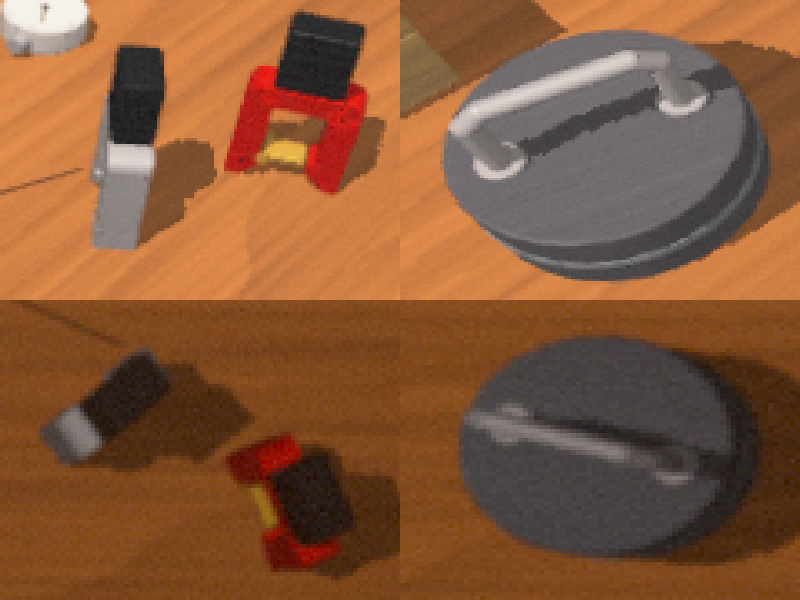

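Run:
```python
from h import *
def cloud(n,f):
    d=np.load(f'pics/{f}.npz')['d']; p=np.load(f'pics/{f}.npz')['p']
    v,u=np.mgrid[:480,:640]; uv=np.c_[u.ravel(),v.ravel()]
    P=dep(n,uv,d).reshape(480,640,3); P[d==0]=np.nan; return P,p
for n in('top','side'):
    P,p=cloud(n,n+'0')
    cx,cy=[(418,266),(398,200)][n=='side'],[(188,268),(176,395)][n=='side']
    v,u=np.mgrid[:480,:640]
    def near(c,r): return (abs(u-c[0])<r)&(abs(v-c[1])<r)
    def rect(m,name):
        q=P[m][:,:2].astype(np.float32); (c,s,a)=cv2.minAreaRect(q*1000); print(n,name,len(q),'z',np.nanmedian(P[m][:,2]).round(4),'rect',np.round(c),np.round(s,1),round(a,1),'mean',q.mean(0).round(4))
    hm=near(cx,25 if n=='top' else 40)
    if n=='side': hm&=(u<425)
    rect(hm&(P[...,2]>.11)&(P[...,2]<.13),'griptop')
    rect(hm&(P[...,2]>.02)&(P[...,2]<.13),'hookall')
    wm=near(cy,50)
    rect(wm&(P[...,2]>.045)&(P[...,2]<.065),'wtop')
    rect(wm&(P[...,2]>.10)&(P[...,2]<.125),'bar')
    gm=near((360,211) if n=='top' else (302,215),40)
    rect(gm&(P[...,2]>.012)&(P[...,2]<.045),'gauge')
    rm=near((468,290) if n=='top' else (450,182),30)&((u>428) if n=='side' else True)
    rect(rm&(P[...,2]>.11)&(P[...,2]<.13),'redtop')
```

```text
top griptop 249 z 0.1197 rect [ 568. -239.] [24.2 40.4] 38.9 mean [ 0.5678 -0.2384]
top hookall 456 z 0.1162 rect [ 568. -239.] [24.3 67.6] 38.4 mean [ 0.5635 -0.2319]
top wtop 1978 z 0.0549 rect [589. 271.] [184.3 108.4] 26.2 mean [0.558  0.2542]
top bar 174 z 0.1086 rect [555. 253.] [75.4  9.9] 73.6 mean [0.5545 0.2523]
top gauge 1777 z 0.0311 rect [ 692. -107.] [116.7 100.6] 73.4 mean [ 0.6868 -0.1102]
top redtop 266 z 0.1194 rect [ 518. -341.] [40.  25.2] 24.4 mean [ 0.5181 -0.3402]
side griptop 243 z 0.1177 rect [ 568. -237.] [24.2 41.2] 37.5 mean [ 0.5657 -0.2336]
side hookall 930 z 0.0796 rect [ 567. -237.] [24.7 69.3] 38.7 mean [ 0.5588 -0.2235]
side wtop 4571 z 0.0538 rect [554. 255.] [108. 110.] 58.6 mean [0.5456 0.2571]
side bar 493 z 0.1072 rect [554. 256.] [74.2 10.9] 74.6 mean [0.553  0.2556]
side gauge 1949 z 0.03 rect [ 682. -109.] [ 99. 112.] 55.4 mean [ 0.6809 -0.1035]
side redtop 254 z 0.1181 rect [ 517. -340.] [40.9 26.5] 21.9 mean [ 0.5158 -0.337 ]
```

Run:
```python
from h import *
from scipy.spatial.transform import Rotation as R
s=bot.state(); w,x,y,z=s['eef_rot']; M=R.from_quat([x,y,z,w]).as_matrix(); print(s['t'],M.round(3), np.degrees(np.arctan2(M[1,2],M[0,2])))
```

```text
0.1 [[-0.    -0.972  0.236]
 [-0.001  0.236  0.972]
 [-1.    -0.    -0.001]] 76.37564014329497
```

Request:
servo_tool --pt "0.5 -0.5 0 -0.025 -1" --pt "1 -1 0 -0.05 -1" --pt "1 -1 0 -0.05 -1"

```text
t: 0.48
position: [0.2251, 0.4079, 0.2312]
eef_rot: [0.618, -0.344, 0.618, 0.343]
ft_force: [-0.6, 1.0, -0.2]
width: 1.0
```

Request:
servo_tool --pt "0.5 -0.5 0 -0.025 -1" --pt "1 -1 0 -0.05 -1" --pt "1 -1 0 -0.05 -1"

```text
t: 0.85
position: [0.3252, 0.3085, 0.2312]
eef_rot: [0.664, -0.243, 0.664, 0.243]
ft_force: [-0.6, -0.0, 0.3]
width: 0.999
```

Request:
servo_tool --pt "0.5 -0.5 0 -0.025 -1" --pt "1 -1 0 -0.05 -1" --pt "1 -1 0 -0.05 -1"

```text
t: 1.23
position: [0.4253, 0.2089, 0.231]
eef_rot: [0.694, -0.137, 0.694, 0.136]
ft_force: [-0.9, 0.5, 0.2]
width: 0.999
```

Request:
servo_tool --pt "0.5 -0.5 0 -0.025 -1" --pt "1 -1 0 -0.05 -1" --pt "1 -1 0 -0.05 -1"

```text
t: 1.6
position: [0.5253, 0.1093, 0.2306]
eef_rot: [0.706, -0.027, 0.707, 0.027]
ft_force: [-0.7, 0.9, 0.1]
width: 1.003
```

Request:
servo_tool --pt "0.2 -0.5 0 -0.025 -1" --pt "0.444 -1 0 -0.05 -1" --pt "0.444 -1 0 -0.05 -1"

```text
t: 1.98
position: [0.5689, 0.009, 0.2306]
eef_rot: [0.702, 0.084, 0.702, -0.084]
ft_force: [0.3, -0.2, 0.5]
width: 1.001
```

Request:
servo_tool --pt "0 -0.5 0 -0.025 -1" --pt "0 -1 0 -0.05 -1" --pt "0 -1 0 -0.05 -1"

```text
t: 2.35
position: [0.5677, -0.0904, 0.2311]
eef_rot: [0.68, 0.193, 0.681, -0.193]
ft_force: [0.4, 0.4, 0.2]
width: 1.0
```

Request:
servo_tool --pt "0 -0.5 0 -0.028 -1" --pt "0 -1 0 -0.055 -1" --pt "0 -1 0 -0.055 -1"

```text
t: 2.72
position: [0.5682, -0.1901, 0.2309]
eef_rot: [0.637, 0.307, 0.637, -0.307]
ft_force: [0.7, 0.3, 0.6]
width: 0.996
```

Request:
servo_tool --pt "0 -0.478 0 0 -1" --pt "0 -0.478 -0.2 0 -1" --pt "0 -0.478 -0.5 0 -1" --pt "0 -0.478 -0.5 0 -1" --pt "0 -0.478 -0.5 0 -1"

```text
t: 3.35
position: [0.5687, -0.2361, 0.1824]
eef_rot: [0.638, 0.306, 0.637, -0.306]
ft_force: [0.3, -0.2, 1.0]
width: 0.997
```

Run:
```python
from h import *
from scipy.spatial.transform import Rotation as R
a,_=grab('side','s1'); b,_=grab('top','t1')
s=bot.state(); w,x,y,z=s['eef_rot']; M=R.from_quat([x,y,z,w]).as_matrix(); print(s['t'],s['position'], np.degrees(np.arctan2(M[1,2],M[0,2])))
cv2.imwrite('pics/z1.png',np.hstack([cv2.resize(a[90:260,320:490],(400,400)),cv2.resize(b[190:330,350:490],(400,400))])[:,:,::-1])
```

```text
3.45 [ 0.56891082 -0.23690473  0.18272738] -51.30964573927768
```

View pics/z1.png

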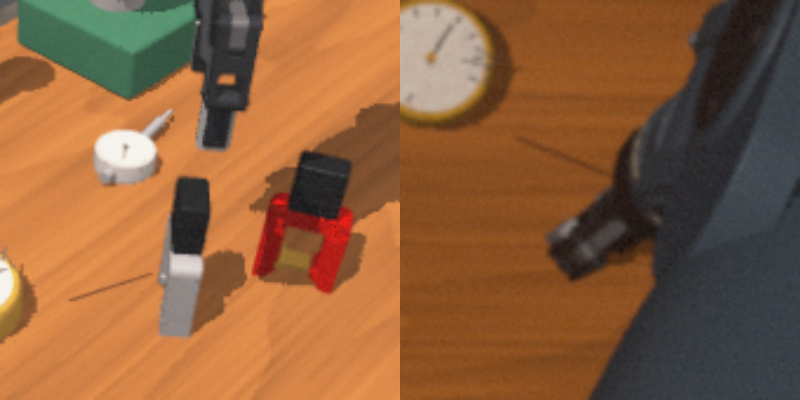

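Run:
```python
from h import *
c=np.array([.568,-.237,0]); d=np.array([np.cos(np.radians(-51.3)),np.sin(np.radians(-51.3)),0])
for k in(-.05,-.0425,0,.0425,.05): print(k,[(proj(n,c+d*k+[0,0,.196])[0]).round(1) for n in('side','top')])
print(proj('side',c+[0,0,.12]))
d_=np.load('pics/s1.npz')['d']
v,u=np.mgrid[:480,:640]; m=(u>395)&(u<430)&(v>90)&(v<156)
P=dep('side',np.c_[u[m],v[m]],d_); P=P[(P[:,2]>.16)&(P[:,2]<.3)]
for z in np.arange(.18,.3,.02):
    q=P[abs(P[:,2]-z)<.01]; 
    if len(q): 
        l=(q-c)[:,:2]@d[:2]; t=(q-c)[:,:2]@np.array([-d[1],d[0]]); print(z.round(2),len(q),l.min().round(3),l.max().round(3),t.min().round(3),t.max().round(3))
```

```text
-0.05 [array([409.8, 152.6]), array([411.1, 276.4])]
-0.0425 [array([409.6, 149.7]), array([414.3, 273.9])]
0 [array([408.3, 134. ]), array([432.4, 259.7])]
0.0425 [array([407. , 119.6]), array([450.4, 245.6])]
0.05 [array([406.8, 117.2]), array([453.5, 243.1])]
[[401.59370742 170.99434371]]
0.2 139 -0.058 0.046 -0.011 0.012
0.22 189 -0.059 0.049 -0.011 0.011
0.24 168 -0.076 0.05 -0.013 0.014
0.26 282 -0.077 0.028 -0.012 0.017
0.28 357 -0.074 -0.012 -0.016 0.02
```

The projection puts the near fingertip at side (409,151), where I see it, so the gripper is centred on the hook. Descending now.

Request:
servo_tool --pt "0 0 -0.4 0 -1" --pt "0 0 -0.8 0 -1" --pt "0 0 -1 0 -1" --pt "0 0 -1 0 -1"

```text
t: 3.95
position: [0.5676, -0.2372, 0.0808]
eef_rot: [0.637, 0.307, 0.638, -0.307]
ft_force: [-0.5, 1.1, -0.6]
width: 1.003
```

Request:
servo_tool --pt "0 0 -0.02 0 -0.2" --pt "0 0 -0.02 0 1" --pt "0 0 -0.02 0 1" --pt "0 0 -0.02 0 1" --pt "0 0 -0.02 0 1" --pt "0 0 -0.02 0 1"

```text
t: 4.7
position: [0.5687, -0.2379, 0.0805]
eef_rot: [0.638, 0.307, 0.636, -0.307]
ft_force: [0.1, 0.3, 6.3]
width: 0.46
```

Request:
servo_tool --pt "0 0 0.2 0 1" --pt "0 0 0.5 0 1" --pt "0 0 1 0 1" --pt "0 0 1 0 1"

```text
t: 5.2
position: [0.5699, -0.2384, 0.1832]
eef_rot: [0.639, 0.307, 0.635, -0.307]
ft_force: [1.0, -0.1, -3.1]
width: 0.463
```

Request:
servo_tool --pt "0 0 0.4 0 1" --pt "0 0 0.7 0 1" --pt "0 0 0.7 0 1" --pt "0 0 0.7 0 1"

```text
t: 5.7
position: [0.5675, -0.2374, 0.2473]
eef_rot: [0.636, 0.307, 0.638, -0.307]
ft_force: [-0.2, 1.0, -3.6]
width: 0.461
```

Run:
```python
from h import *
a,_=grab('side','s2'); 
s=bot.state(); print(s['t'],s['position'],s['width'],s['ft_force'])
cv2.imwrite('pics/z2.png',cv2.resize(a[50:260,320:530],(600,600))[:,:,::-1])
```

```text
5.75 [ 0.5673092  -0.23731767  0.2471202 ] 0.4635456491502837 [-2.10578888e-03  3.97244420e-01 -3.02292730e+00]
```

View pics/z2.png

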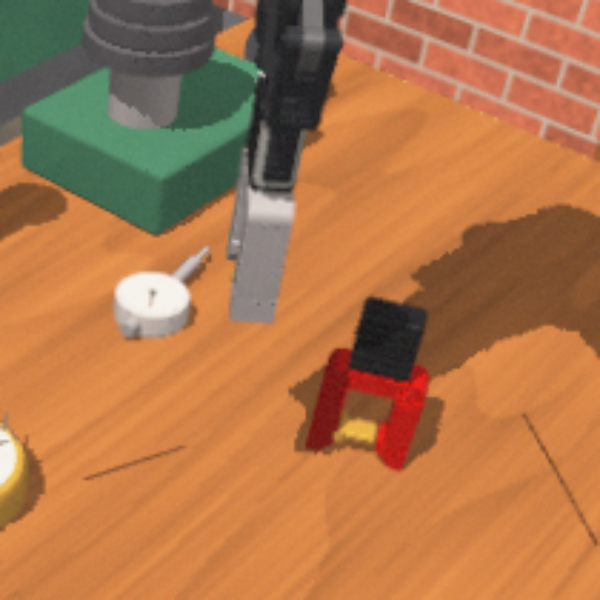

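Request:
servo_tool --pt "0 0.4 0 0.02 1" --pt "0 0.8 0 0.02 1" --pt "0 1 0 0.02 1"

```text
t: 6.12
position: [0.5673, -0.1359, 0.2478]
eef_rot: [0.654, 0.266, 0.656, -0.266]
ft_force: [0.4, 0.4, -2.6]
width: 0.458
```

Request:
servo_tool --pt "0 0.5 0 0.02 1" --pt "0 1 0 0.02 1" --pt "0 1 0 0.02 1"

```text
t: 6.5
position: [0.5677, -0.0348, 0.2483]
eef_rot: [0.67, 0.223, 0.671, -0.223]
ft_force: [0.0, -0.3, -4.2]
width: 0.463
```

Request:
servo_tool --pt "0 0.5 0 0.02 1" --pt "0 1 0 0.02 1" --pt "0 1 0 0.02 1"

```text
t: 6.88
position: [0.5679, 0.0645, 0.2483]
eef_rot: [0.683, 0.181, 0.684, -0.181]
ft_force: [-0.2, 0.3, -3.8]
width: 0.459
```

Request:
servo_tool --pt "0 0.5 0 0.02 1" --pt "0 1 0 0.02 1" --pt "0 1 0 0.02 1"

```text
t: 7.25
position: [0.5681, 0.1641, 0.2483]
eef_rot: [0.693, 0.138, 0.694, -0.138]
ft_force: [-0.1, -1.4, -3.3]
width: 0.462
```

Request:
servo_tool --pt "-0.1 0.4 0 0.018 1" --pt "-0.135 0.8 0 0.018 1" --pt "-0.135 0.925 0 0.018 1" --pt "-0.135 0.925 0 0.018 1" --pt "-0.135 0.925 0 0.018 1"

```text
t: 7.88
position: [0.5549, 0.2533, 0.2491]
eef_rot: [0.7, 0.1, 0.7, -0.1]
ft_force: [0.2, 0.0, -2.4]
width: 0.46
```

Run:
```python
from h import *
from scipy.spatial.transform import Rotation as R
a,_=grab('side','s3'); b,_=grab('top','t3')
s=bot.state(); w,x,y,z=s['eef_rot']; M=R.from_quat([x,y,z,w]).as_matrix(); print(s['t'],s['position'], np.degrees(np.arctan2(M[1,2],M[0,2])),s['width'])
cv2.imwrite('pics/z3.png',np.hstack([cv2.resize(a[230:460,70:300],(400,400)),cv2.resize(b[200:330,120:250],(400,400))])[:,:,::-1])
```

```text
7.975 [0.55482982 0.25351736 0.24932343] -16.232787294773747 0.46247504032179443
```

View pics/z3.png

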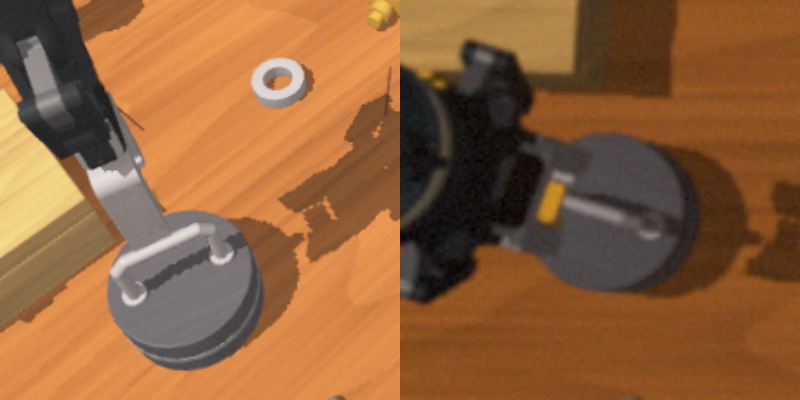

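Run:
```python
from h import *
c=np.array([.5545,.2545]); th=np.radians(-15.9); X=np.array([np.cos(th),np.sin(th)]); Y=np.array([-X[1],X[0]])
for n,f in(('top','t3'),('side','s3')):
    z=np.load(f'pics/{f}.npz'); d=z['d'];p=z['p'].astype(int); v,u=np.mgrid[:480,:640]
    m=((u>150)&(u<235)&(v>225)&(v<305)) if n=='top' else ((u>110)&(u<230)&(v>290)&(v<440))
    m&=d>0
    P=dep(n,np.c_[u[m],v[m]],d);C=p[m]
    bright=C.sum(1)
    L=(P[:,:2]-c)@X; T=(P[:,:2]-c)@Y
    for a,b in((.10,.118),(.168,.18),(.18,.2),(.2,.225),(.225,.248)):
        k=(P[:,2]>a)&(P[:,2]<b)&(abs(L)<.06)&(abs(T)<.06)
        if k.sum()>5: print(n,a,k.sum(),'L',np.percentile(L[k],[0,3,50,97,100]).round(4),'T',np.percentile(T[k],[0,3,50,97,100]).round(4), 'slope',np.polyfit(T[k],L[k],1).round(3))
```

```text
top 0.1 121 L [-0.0043 -0.004   0.0007  0.0052  0.0056] T [-0.0357 -0.0342 -0.0115  0.0112  0.0124] slope [0.005 0.001]
top 0.168 33 L [-0.0331 -0.0329 -0.0157  0.0332  0.0338] T [-0.0151 -0.0143 -0.0137 -0.0127 -0.0116] slope [-2.94 -0.04]
top 0.18 170 L [-0.0335 -0.0303 -0.0026  0.0294  0.0335] T [-0.0148 -0.0146 -0.0102 -0.0011  0.0002] slope [ 0.077 -0.001]
top 0.2 93 L [-0.0337 -0.0327  0.0162  0.0326  0.0338] T [-0.0148 -0.0147 -0.0137 -0.0126 -0.0099] slope [-6.811 -0.093]
top 0.225 197 L [-0.0334 -0.0321  0.0011  0.0329  0.0338] T [-0.0155 -0.0147 -0.0134 -0.0041  0.0001] slope [0.223 0.004]
side 0.1 468 L [-0.0069 -0.0052 -0.0025  0.0027  0.0046] T [-0.037  -0.033  -0.0002  0.0336  0.0371] slope [ 0.006 -0.002]
side 0.168 174 L [-0.0353 -0.0349 -0.0339  0.0251  0.0337] T [-0.0143 -0.0142 -0.003   0.0098  0.0104] slope [-0.765 -0.032]
side 0.18 369 L [-0.0358 -0.0349 -0.0337  0.0253  0.0316] T [-0.0148 -0.0142 -0.0071  0.0094  0.0106] slope [-1.407 -0.03 ]
side 0.2 450 L [-0.0355 -0.035  -0.034   0.0245  0.0321] T [-0.0142 -0.014  -0.0049  0.009   0.0104] slope [-1.1   -0.032]
side 0.225 683 L [-0.0354 -0.0348 -0.0298  0.0084  0.0249] T [-0.014  -0.0138 -0.0039  0.0092  0.0103] slope [-0.579 -0.029]
```

Request:
servo_tool --pt "0 0 -0.3 0 1" --pt "0 0 -0.6 0 1" --pt "0 0 -0.7 0 1" --pt "0 0 -0.7 0 1"

```text
t: 8.48
position: [0.5545, 0.2544, 0.1793]
eef_rot: [0.7, 0.099, 0.7, -0.1]
ft_force: [-0.1, 0.7, -2.7]
width: 0.458
```

Request:
servo_tool --pt "0 0 -0.05 0 1" --pt "0 0 -0.1 0 1" --pt "0 0 -0.15 0 1" --pt "0 0 -0.2 0 1" --pt "0 0 -0.2 0 1"

```text
t: 9.1
position: [0.5537, 0.2551, 0.1587]
eef_rot: [0.699, 0.099, 0.701, -0.099]
ft_force: [-3.7, 1.9, 0.2]
width: 0.463
```

Request:
servo_tool --pt "0 0 -0.06 0 1" --pt "0 0 -0.12 0 1" --pt "0 0 -0.16 0 1" --pt "0 0 -0.2 0 1" --pt "0 0 -0.2 0 1"

```text
t: 9.72
position: [0.5546, 0.2546, 0.1388]
eef_rot: [0.7, 0.099, 0.7, -0.1]
ft_force: [-0.2, -0.3, -2.7]
width: 0.464
```

Run:
```python
from h import *
a,_=grab('side','s4'); b,_=grab('top','t4')
s=bot.state(); print(s['t'],s['position'],s['ft_force'],s['width'])
cv2.imwrite('pics/z4.png',np.hstack([cv2.resize(a[250:450,80:280],(400,400)),cv2.resize(b[200:330,120:250],(400,400))])[:,:,::-1])
```

```text
9.825 [0.55478796 0.25484063 0.13930647] [ 0.71197569  0.60447918 -2.18955204] 0.45900444150433944
```

View pics/z4.png

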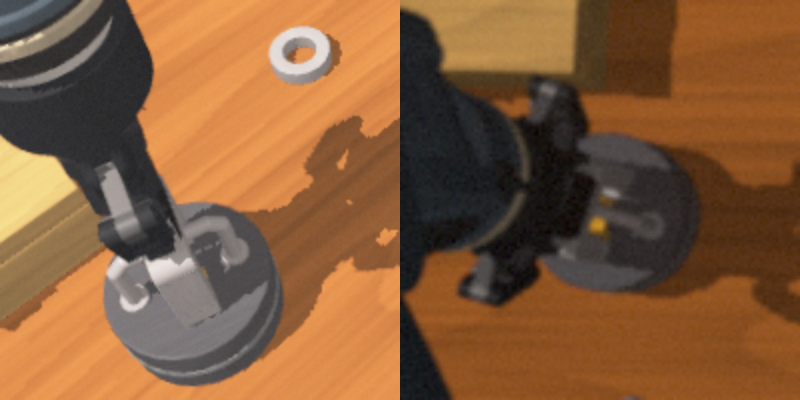

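The bar is through: the force is back to the hook's own weight, and the brass gate shows below the bar at top (600,220 zoomed). I'll lower the last few millimetres and release.

Request:
servo_tool --pt "0 0 -0.02 0 1" --pt "0 0 -0.035 0 1" --pt "0 0 -0.035 0 1"

```text
t: 10.2
position: [0.5545, 0.2548, 0.1357]
eef_rot: [0.7, 0.099, 0.7, -0.099]
ft_force: [-0.7, 0.7, -2.0]
width: 0.462
```

Request:
servo_tool --pt "0 0 0 0 0" --pt "0 0 0 0 -0.2" --pt "0 0 0 0 -0.5" --pt "0 0 0 0 -1" --pt "0 0 0 0 -1" --pt "0 0 0 0 -1"

```text
t: 10.95
position: [0.5546, 0.2549, 0.1358]
eef_rot: [0.7, 0.099, 0.7, -0.099]
ft_force: [-0.4, 0.3, -0.0]
width: 0.999
```

Request:
servo_tool --pt "0 0 0.2 0 -1" --pt "0 0 0.5 0 -1" --pt "0 0 1 0 -1" --pt "0 0 1 0 -1"

```text
t: 11.45
position: [0.5562, 0.2556, 0.2397]
eef_rot: [0.702, 0.101, 0.698, -0.098]
ft_force: [0.3, 0.1, 0.9]
width: 0.999
```

Request:
servo_tool --pt "-0.5 -0.5 0 0 -1" --pt "-1 -1 0 0 -1" --pt "-1 -1 0 0 -1" --pt "-1 -1 0 0 -1"

```text
t: 11.95
position: [0.4543, 0.1545, 0.236]
eef_rot: [0.7, 0.1, 0.7, -0.099]
ft_force: [1.2, 0.5, -0.3]
width: 0.997
```

Run:
```python
from h import *
a,_=grab('side','s5'); b,_=grab('top','t5')
s=bot.state(); print(s['t'],s['position'],s['ft_force'],s['width'])
cv2.imwrite('pics/z5.png',np.hstack([cv2.resize(a[270:450,80:260],(400,400)),cv2.resize(b[200:330,120:250],(400,400))])[:,:,::-1])
```

```text
12.05 [0.45557711 0.15548434 0.23572293] [-0.46835493  0.47115342 -0.28996638] 1.0032230499131207
```

View pics/z5.png

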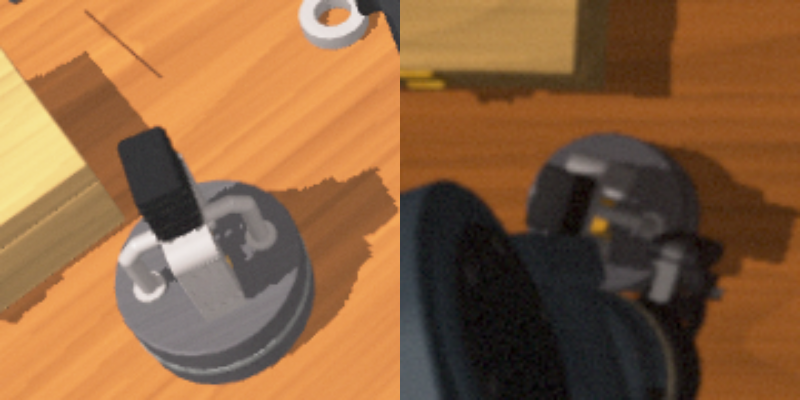

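Run:
```python
from h import *
z=np.load('pics/s5.npz'); d=z['d'];v,u=np.mgrid[:480,:640]
c=np.array([.5545,.2545]); th=np.radians(-15.9); X=np.array([np.cos(th),np.sin(th)]); Y=np.array([-X[1],X[0]])
m=(u>120)&(u<190)&(v>320)&(v<420)&(d>0); P=dep('side',np.c_[u[m],v[m]],d)
L=(P[:,:2]-c)@X; T=(P[:,:2]-c)@Y
k=(P[:,2]>.168)&(P[:,2]<.19); print('grip top',np.median(P[k],0).round(4),cv2.minAreaRect((P[k][:,:2]*1000).astype(np.float32)))
k=(P[:,2]>.10)&(P[:,2]<.116)&(abs(T)>.018)&(abs(L)<.012); print('bar z max',P[k][:,2].max().round(4),'L',np.percentile(L[k],[3,97]).round(4))
m=(abs(u-302)<40)&(abs(v-215)<40)
d0=np.load('pics/side0.npz')['d']; 
for q in(d0,d):
    P=dep('side',np.c_[u[m],v[m]],q);k=(P[:,2]>.012)&(P[:,2]<.045); print('gauge',P[k].mean(0).round(4))
```

```text
grip top [0.5506 0.2544 0.1736] ((552.4351806640625, 254.2417755126953), (24.687164306640625, 41.88132858276367), 74.84893798828125)
bar z max 0.111 L [-0.0052  0.0033]
gauge [ 0.6809 -0.1035  0.028 ]
gauge [ 0.6625 -0.1236  0.0279]
```

Run:
```python
from h import *
a=np.load('pics/s5.npz')['p']; b=np.load('pics/t5.npz')['p']
cv2.imwrite('pics/z6.png',np.hstack([a[120:420,100:500],b[100:400,150:550]])[:,:,::-1])
```

```text
(no output)
```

View pics/z6.png

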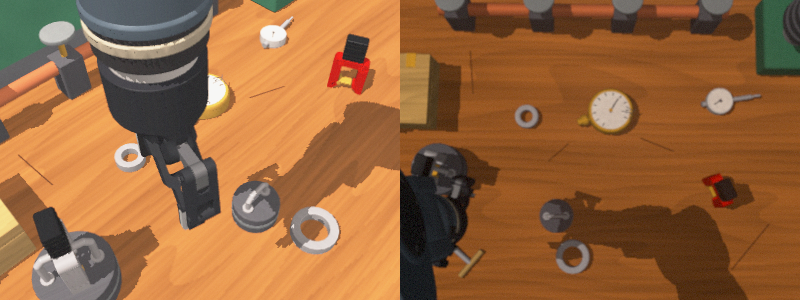

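The arm partly hides the gauge in the side view. In the top view it's still at (360,211), so it hasn't moved. The arm is clear of everything, so I'm handing in.

Run:
```python
from h import *
print(bot.job_done()); print(bot.state()['t'])
```

```text
the job is handed in; nothing more can be done
None
the job is handed in; nothing more can be done
```

The snap hook is clipped onto the larger weight's eye and released, and the job was handed in at about 12 s. No verdict was reported.

I gripped the hook across the 40 mm sides of its black grip, turned it 35° to line up with the bar, and pressed it down onto the weight's top.

**Last checks:**
- **Hook:** The grip top is at about 0.174 m (0.175 expected when fully seated), within about 2 mm of the bar's middle.
- **Weight:** It stands flat, with the top of the eye bar at 0.111 m (0.110 expected).
- **Gate:** I could not read its angle directly. While the hook was still held, the wrist force had gone back to just the hook's weight, and brass shows below the bar in the top picture, so it should be shut.
- **Gauge:** It is unmoved in the top picture. One number disagreed: the gauge centre from the last side picture came out about 27 mm off. The arm hid part of the gauge in that picture, so I relied on the top view.

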